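# Pack a heater block and its bridge bracket into the transit case

### The job

Pack the spare heater block and the short bridge bracket into the small grey transit case so that both stand upright on its floor and nothing sticks out above the rim: the block in the middle first, then the bracket standing over it, one leg at each end. The long bridge bracket does not belong to this case; leave it where it is.

Things in the scene. Friction and masses are not known exactly. Their poses are not given: they have to be found in the camera images.
- case: Small open grey case, fixed to the bench. Origin: centre of its underside, on the bench; x along its length, y across, z up. Outside 138 x 74 mm, 84 mm high; inside 126 (x) x 62 (y) mm, walls 6 mm thick, inner floor 6 mm above the underside. Both end walls and the corners reach the full 84 mm; in the middle of each long side a finger cut-out 86 mm long comes down to 10 mm above the underside.
- block_center (a point): Loose aluminium heater block, 66 (x) x 40 (y) x 42 (z) mm, about 0.3 kg, with six 12 mm tube holes in its top, which look up. The point is its centre, 21 mm above its underside; z up. It starts standing upright on the bench. To fit the case its x must lie along the case's x, either way round.
- bridge_center (a point): Short loose steel bridge bracket (upside-down U) on its legs, 0.2 kg, 110 (x) x 46 (y) x 72 mm high: flat top plate 12 mm thick, legs 8 mm thick at the x ends, 94 mm clear between them, 60 mm clear height. Point: middle of its outline, 36 mm above the feet, in the empty space; the plate centre is 30 mm above it. x from leg to leg, z up, half turns alike. Grip the plate across y.
- long_bridge_center (a point): Long bridge bracket, like the short one but 165 mm long (x): too long for the case. The point is the middle of its outline, 36 mm above the feet. Leave it alone.
Mind the look-alikes: they are no part of the job. Leave any red look-alike of the part that bears bridge_center alone.

How it is judged:
By the outcome, as a careful person would: the job done as asked, in the order asked, and still so for the second after the job is handed in, with the robot touching nothing.
It also fails if it takes over 69 s, if anything falls off the work surface, if the arm or the gripper's body presses on something with over 40 N, if the wrist force passes 120 N, or if a joint passes its speed limit or range.

### The arm

A 6-joint arm with a two-finger parallel gripper is mounted at the origin on a cart in front of the work surface, level with it; the furniture and walls round the work are solid. World frame = base frame: x ahead of the robot, y to its left, z up, the work surface at z = 0. Lengths are in m, angles in rad, forces in N, time in s.
With the tool pointing down it reaches from about 0.25 to 0.85 m from the base axis. Payload 12.5 kg.
Tool frame: the origin (TCP) lies at the very end of the fingers, on their centre line; the grasp point (between the pads) lies 19 mm behind it (r.pinch_z is the distance from the TCP to the grasp point, in m); y points along the fingers, x is the direction in which the jaws open and shut, and the axes are right-handed (so a half turn about y gives the same grasp; the last joint's range is limited). The gripper opens to 93 mm and grips with 3 to 60 N. Pads are 15 mm wide; open, the fingers measure 128 mm over their backs; the gripper's body (75 mm by 188 mm) begins 65 mm behind the grasp point.
Start: joints at [1.242, 0.351, 1.652, -0, 1.139, -0.085], TCP at [0.133, 0.534, 0.219] pointing down, gripper open.
Joint ranges: [-2.75, 2.75], [-0.79, 2.1], [0.01, 2.65], [-1.57, 4.71], [0.07, 3.14], [-2.87, 2.87]. Speed limits (rad/s): [2.22, 2.22, 2.79, 3.14, 3.14, 3.14].

### API

Orientations are given as a unit quaternion [w, x, y, z].
In Python, from cell import r, grab_frame, job gives the robot as it stands.
- The arm moves only by the tool carry_out, never from a script. Its argument "series" is a list of rows, each a list of 4 numbers: the shift along the tool's x, y, z in m, then the turn about the tool's y in rad. In form: [[x, y, z, twist], ...]. A call has exactly 5 rows; each row shifts and turns the commanded pose from where the row before left it, along the tool's axes as they then stand; what a row does not reach is not made up. A row lasts 1/12 s, in which the tool goes at most 41.7 mm and 7.16 degrees, less where a joint would pass 70% of its speed; a pose out of reach is approached as far as the arm can. A call with a gripper value outside its range is refused whole. "jaw" is the closure, from -1 (fully open) to 1 (shut), set as the call begins (left out, the last holds). The fingers move at their own pace and stop on an object; the grip force is fixed at half the most. Time passes only in rows, so rows that do not move let the fingers close, or fill a call up. It gives the time, the measured TCP pose, the force and the opening at its end, in the units of the state.
- r.sense(): the state, without advancing time (a new reading comes with each control period).
- grab_frame(name): name is "side" or "top"; returns a dict with "frame" (384x512x3 uint8, red, green, blue), "depth" (384x512 float32, m along the optical axis (not along the pixel's ray), 0 where there is no reading), "fovy" (degrees; the focal length in pixels is half the picture's height over the tangent of half this angle, whatever the lens; pixels are square), "cx", "cy" (the principal point, pixels), "world_to_cam" (4x4, takes a point from world to camera coordinates). Camera axes: x right, y down, z forward; pixel columns grow to the right and rows downward; lengths in m; the calibration is good to about 2 mm. A picture is of the moment at which its call begins.
- job.finish_job(): hands the job in, once; it reports no verdict.
The state is a dict: "time_s": time; "joints": joint angles; "dq": joint speeds; "joint_efforts": joint torques, N m; "tool_pos": TCP position; "eef_rot": TCP orientation; "wrist_force": force on the tool from outside, world axes, zero at the start; "moment": the same for the moment, N m; "width": finger opening in m.
Only numpy, scipy, OpenCV 4.12 (cv2) and the standard library are available. Lean on these libraries where they do the work, as an engineer would, in place of code of your own. Each camera call takes 0.05 s, during which the arm holds its last target. There are 200 camera calls.

## Working session

There is one attempt and no reset: what is moved stays moved. The work goes in short steps, Python scripts to look and compute and a tool call to move; the robot and the scene stay as the last step left them, time stands still between calls to the robot, and variables do not carry over. Pictures are saved under pics/ and viewed, about 8 in all and at most 12, crops included, and the job is handed in when it is done.

Besides the shell and the picture viewer there is one more tool, called after ">>>" as name(argument=value, ...) on one line, values as JSON. carry_out: Moves the arm, as the interface text tells. Its arguments: {"type":"object","properties":{"series":{"type":"array","items":{"type":"array","items":{"type":"number"}}},"jaw":{"type":"number"}},"required":["series"]}

```bash
ls; mkdir -p pics; python3 - <<'E'
from cell import r,grab_frame
import cv2,numpy as np
print(r.sense(), r.pinch_z)
for n in("side","top"):
    f=grab_frame(n); np.savez(f"pics/{n}0.npz",**f); cv2.imwrite(f"pics/{n}0.png",f["frame"][:,:,::-1]); print(n,f["fovy"],f["cx"],f["cy"],np.round(f["world_to_cam"],3).tolist())
a=np.vstack([cv2.imread(f"pics/{n}0.png") for n in("top","side")]); cv2.imwrite("pics/both0.png",cv2.resize(a,None,fx=.78,fy=.78))
E
```

```text
pics
{'time_s': 0.0, 'joints': array([ 1.24238510e+00,  3.51259254e-01,  1.65242191e+00,  2.03684838e-05,
        1.13909106e+00, -8.46212261e-02]), 'dq': array([ 1.84107386e-05, -3.17166377e-04, -2.60391312e-03,  1.26684084e-03,
       -1.13607536e-03,  1.51670294e-03]), 'joint_efforts': array([-1.87062382e-03, -4.97318208e+01, -2.85252964e+01,  6.98066340e-02,
        2.57121550e-02, -1.33379899e-04]), 'tool_pos': array([0.13263094, 0.53341592, 0.21808965]), 'eef_rot': array([-0.55686576,  0.55731113,  0.43513819, -0.43584354]), 'wrist_force': array([-0.39757775,  0.68964255,  0.72179287]), 'moment': array([ 0.08061312,  0.02655237, -0.00096119]), 'width': 0.09310524860057319} 0.0188
side 55.9085740599332 257.65280605156306 197.3444224775495 [[0.982, -0.189, -0.026, -0.458], [-0.111, -0.454, -0.884, 0.114], [0.155, 0.871, -0.467, 0.923], [0.0, 0.0, 0.0, 1.0]]
top 48.70515525484041 247.23526545720244 195.91231726507 [[0.08, -0.997, -0.004, 0.017], [-0.974, -0.078, -0.212, 0.509], [0.211, 0.021, -0.977, 1.246], [0.0, 0.0, 0.0, 1.0]]
```

View pics/top0.png

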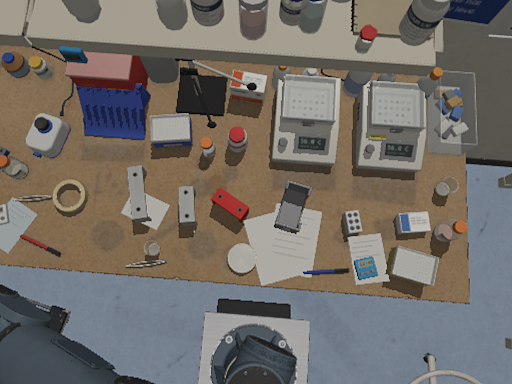

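View pics/side0.png

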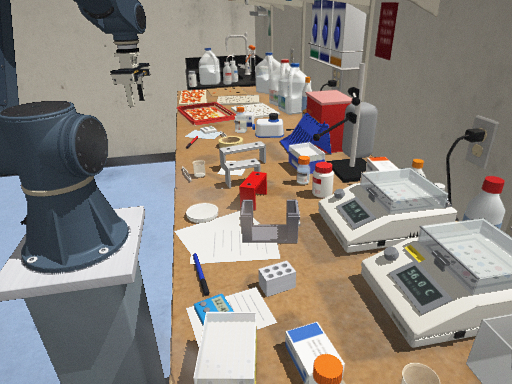

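Candidates (top image): bridge: grey (187,205), about 40 px long, so the short one. The long grey one is at (138,193), about 55 px, and the red look-alike is at (231,205). Block: (353,222), with six holes. Case: dark grey box at (292,207) with the side cut-outs, as opposed to the white trays at (413,265) and (171,131). I'll check these in one close crop and measure with depth.

```bash
cat >h.py <<'E'
import numpy as np,cv2
def world(f):
    d=f["depth"]; H,W=d.shape; k=H/2/np.tan(np.radians(float(f["fovy"]))/2)
    v,u=np.mgrid[:H,:W]; c=np.stack([(u-f["cx"])/k*d,(v-f["cy"])/k*d,d],-1)
    T=f["world_to_cam"]; w=(c-T[:3,3])@T[:3,:3]; w[d==0]=np.nan; return w
def pix(f,p):
    k=f["depth"].shape[0]/2/np.tan(np.radians(float(f["fovy"]))/2)
    T=f["world_to_cam"]; c=T[:3,:3]@p+T[:3,3]; return np.array([c[0]/c[2]*k+f["cx"],c[1]/c[2]*k+f["cy"]])
def rect(p):
    (c,s,a)=cv2.minAreaRect(p[:,:2].astype(np.float32)*1000)
    if s[0]<s[1]: s=s[::-1]; a+=90
    return np.round(c,1),np.round(s,1),round((a+90)%180-90,1)
E
python3 - <<'E'
from h import *
for n in("top","side"):
    f=dict(np.load(f"pics/{n}0.npz")); w=world(f)
    if n=="top":
        t=f; R={"short":(170,180,205,238),"long":(122,160,150,225),"red":(208,185,252,225),"case":(265,175,320,240),"block":(338,205,366,242)}
        B={}
        for k,(a,b,c,d) in R.items():
            q=w[b:d,a:c].reshape(-1,3); q=q[np.isfinite(q[:,2])]; B[k]=q
        reg=q
    for k,lo,hi in(("short",.06,.085),("long",.06,.085),("red",.05,.085),("case",.07,.095),("block",.033,.05)):
        c0=np.nanmedian(B[k],0); r_=.075 if k!="long" else .1
        if k=="short" : r_=.07
        m=(np.abs(w[...,:2]-c0[:2])<r_).all(-1)&(w[...,2]>lo)&(w[...,2]<hi)
        if m.sum()<5: print(n,k,"none");continue
        # largest comp
        l=cv2.connectedComponentsWithStats(m.astype(np.uint8)); 
        q=w[m]; print(n,k,m.sum(),np.round(c0,3),rect(q),"z",np.round(np.percentile(q[:,2],[5,50,95]),4),"ncomp",l[0]-1)
    q=w[150:280,100:400][..., 2]; print("table z",np.nanmedian(q[(abs(q)<.02)]))
a=cv2.imread("pics/top0.png")[165:250,115:380]; cv2.imwrite("pics/crop1.png",cv2.resize(a,None,fx=3,fy=3,interpolation=2))
E
```

```text
top short 555 [ 0.456  0.239 -0.001] (array([465.4, 239.2]), array([110.2,  47.5]), 9.1) z [0.0671 0.0717 0.0753] ncomp 1
top long 836 [0.494 0.4   0.008] (array([490.4, 393.8]), array([166.7,  47.8]), 12.9) z [0.0664 0.0715 0.0757] ncomp 1
top red 565 [0.477 0.111 0.   ] (array([478.8, 108.7]), array([110.8,  46.8]), 59.7) z [0.0659 0.0713 0.0754] ncomp 1
top case 196 [ 0.493 -0.084  0.   ] (array([484.5, -81.6]), array([143.8,  77.6]), -13.2) z [0.0732 0.0814 0.086 ] ncomp 4
top block 237 [ 0.454 -0.27   0.   ] (array([ 457.3, -271.8]), array([66. , 41.4]), 11.4) z [0.0344 0.041  0.0455] ncomp 1
table z -0.0016189170892896136
side short 300 [ 0.456  0.239 -0.001] (array([461.7, 237.9]), array([110. ,  49.2]), 7.7) z [0.064  0.0738 0.0756] ncomp 1
side long 336 [0.494 0.4   0.008] (array([487.5, 393. ]), array([165.7,  53.8]), 14.8) z [0.0642 0.0737 0.0758] ncomp 1
side red 406 [0.477 0.111 0.   ] (array([475.1, 108.4]), array([112.4,  47. ]), 59.1) z [0.0532 0.0734 0.0754] ncomp 1
side case 282 [ 0.493 -0.084  0.   ] (array([481.2, -82.7]), array([142. ,  77.6]), -12.6) z [0.0717 0.0808 0.0864] ncomp 3
side block 549 [ 0.454 -0.27   0.   ] (array([ 454.6, -271. ]), array([66.9, 43.4]), 11.8) z [0.0344 0.0425 0.0445] ncomp 1
table z 0.0009595011327945387
```

View pics/crop1.png

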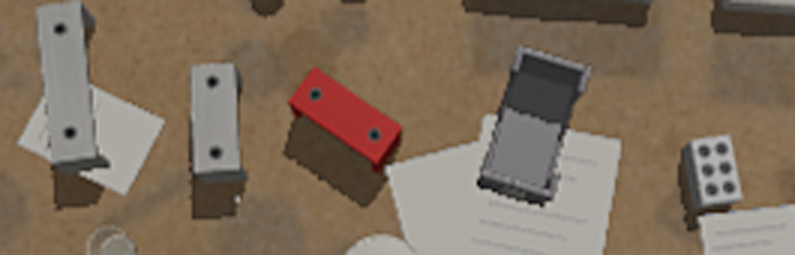

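The crop confirms it. From left to right: long bridge, short bridge (crop (215,115)), red look-alike, grey case with cut-outs (535,125), six-hole block (715,170). Next I'll work out the moves.

```bash
cat >>h.py <<'E'
from scipy.spatial.transform import Rotation as Ro
# tool->world for tool down (y=-z): yaw = heading of tool x
def go(x,y,z,yaw=None):
    """print full-segment tool-axis shift to target, twist to yaw (deg, mod 180)"""
    from cell import r
    s=r.sense(); R=Ro.from_quat(np.roll(s["eef_rot"],-1)).as_matrix(); p=s["tool_pos"]
    h=np.degrees(np.arctan2(R[1,0],R[0,0])); tw=0
    if yaw is not None:
        # twist about tool y (pointing down): +twist lowers heading
        tw=-((yaw-h+90)%180-90)
    R2=R@Ro.from_rotvec([0,np.radians(tw),0]).as_matrix()
    d=np.array([x,y,z])-p
    print("pos",np.round(p,4),"tilt",np.round(R[:,1],3),"head",round(h,2),"twist rad",round(np.radians(tw),4),"| shift now",np.round(R.T@d,4),"| shift after twist",np.round(R2.T@d,4),"j",np.round(s["joints"],2),"w",round(s["width"],4),"F",np.round(s["wrist_force"],1),"t",round(s["time_s"],2))
E
python3 - <<'E'
from h import *
go(.456,-.2714,.2,101.6)
go(.40,.25,.2,101.6)
E
```

```text
pos [0.1326 0.5335 0.2182] tilt [-0.    -0.001 -1.   ] head 76.03 twist rad -0.4462 | shift now [-0.703   0.0188 -0.5081] | shift after twist [-0.8534  0.0188 -0.1549] j [ 1.24  0.35  1.65  0.    1.14 -0.08] w 0.0932 F [-0.1 -0.8 -1.2] t 0.1
pos [0.1326 0.5335 0.2182] tilt [-0.    -0.001 -1.   ] head 76.03 twist rad -0.4462 | shift now [-0.2105  0.0184 -0.3279] | shift after twist [-0.3314  0.0184 -0.2049] j [ 1.24  0.35  1.65  0.    1.14 -0.08] w 0.0932 F [-0.1 -0.8 -1.2] t 0.1
```

>>> carry_out(series=[[0,0,0,-0.0892],[0,0,0,-0.0892],[0,0,0,-0.0892],[0,0,0,-0.0892],[0,0,0,-0.0892]], jaw=-1)

```text
time_s: 0.52
tool_pos: [0.1327, 0.5335, 0.2183]
eef_rot: [0.446, -0.446, -0.549, 0.549]
wrist_force: [0.2, 0.3, -0.2]
width: 0.0932
```

>>> carry_out(series=[[-0.033,0,-0.0205,0],[-0.033,0,-0.0205,0],[-0.033,0,-0.0205,0],[-0.033,0,-0.0205,0],[-0.033,0,-0.0205,0]])

```text
time_s: 0.93
tool_pos: [0.267, 0.3911, 0.2185]
eef_rot: [0.447, -0.447, -0.548, 0.548]
wrist_force: [0.6, 0.5, 0.1]
width: 0.0933
```

>>> carry_out(series=[[-0.033,0,-0.0205,0],[-0.033,0,-0.0205,0],[-0.033,0,-0.0205,0],[-0.033,0,-0.0205,0],[-0.033,0,-0.0205,0]])

```text
time_s: 1.35
tool_pos: [0.4007, 0.2499, 0.2186]
eef_rot: [0.447, -0.447, -0.548, 0.548]
wrist_force: [0.2, 1.0, -0.2]
width: 0.0929
```

```bash
python3 -c "
from h import *
go(.456,-.2714,.15,101.6)"
```

```text
pos [0.4007 0.2499 0.2186] tilt [-0. -0. -1.] head 101.59 twist rad -0.0002 | shift now [-0.5218  0.0686  0.0505] | shift after twist [-0.5218  0.0686  0.0506] j [ 0.46  0.21  1.84  0.    1.09 -1.31] w 0.0929 F [ 0.2  1.  -0.2] t 1.35
```

>>> carry_out(series=[[-0.0348,0,0.0034,0],[-0.0348,0,0.0034,0],[-0.0348,0,0.0034,0],[-0.0348,0,0.0034,0],[-0.0348,0,0.0034,0]])

```text
time_s: 1.77
tool_pos: [0.4178, 0.0761, 0.2185]
eef_rot: [0.447, -0.447, -0.548, 0.548]
wrist_force: [1.0, -0.1, -0.2]
width: 0.0932
```

>>> carry_out(series=[[-0.0348,0,0.0034,0],[-0.0348,0,0.0034,0],[-0.0348,0,0.0034,0],[-0.0348,0,0.0034,0],[-0.0348,0,0.0034,0]])

```text
time_s: 2.18
tool_pos: [0.4361, -0.0979, 0.2186]
eef_rot: [0.447, -0.447, -0.548, 0.548]
wrist_force: [1.1, -0.1, 1.1]
width: 0.0927
```

>>> carry_out(series=[[-0.0348,0.014,0.0034,0],[-0.0348,0.014,0.0034,0],[-0.0348,0.014,0.0034,0],[-0.0348,0.014,0.0034,0],[-0.0348,0.014,0.0034,0]])

```text
time_s: 2.6
tool_pos: [0.4544, -0.2717, 0.1477]
eef_rot: [-0.447, 0.447, 0.548, -0.548]
wrist_force: [0.1, 0.5, 0.2]
width: 0.0929
```

```bash
python3 - <<'E'
from h import *
from cell import grab_frame
go(.456,-.2714,.02,101.6)
f=grab_frame("side"); np.savez("pics/side1.npz",**f)
w=world(f); m=(abs(w[...,0]-.456)<.09)&(abs(w[...,1]+.2714)<.12)&(w[...,2]>.13)&(w[...,2]<.17)
print("fingers",m.sum(),rect(w[m]))
m=(abs(w[...,0]-.456)<.07)&(abs(w[...,1]+.2714)<.07)&(w[...,2]>.033)&(w[...,2]<.05); print("block",m.sum(),rect(w[m]))
im=f["frame"].copy()
from cell import r
u=pix(f,r.sense()["tool_pos"]).astype(int); cv2.circle(im,tuple(int(i) for i in u),2,(255,0,255),-1)
cv2.imwrite("pics/side1.png",cv2.resize(im[130:330,190:400],None,fx=3,fy=3)[:,:,::-1]); print(u)
E
```

```text
pos [ 0.4544 -0.2717  0.1477] tilt [-0.  0. -1.] head 101.57 twist rad -0.0005 | shift now [-0.      0.1277 -0.0017] | shift after twist [-0.      0.1277 -0.0017] j [-0.63  0.4   1.77  0.    0.97 -2.4 ] w 0.0929 F [0.1 0.5 0.2] t 2.6
fingers 174 (array([ 453.3, -273.7]), array([118.9,  19. ]), -77.6)
block 553 (array([ 454.8, -271. ]), array([66.5, 43.2]), 11.9)
[276 229]
```

View pics/side1.png

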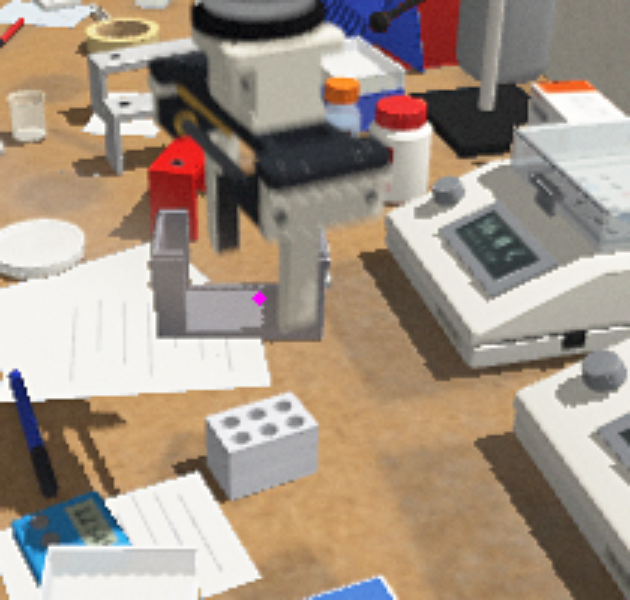

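The picture shows the open gripper centred above the six-hole block (crop (262,445)), and its measured position agrees with the block to about 2 mm. I'll descend and grip.

>>> carry_out(series=[[0,0.025,-0.0015,0],[0,0.025,0,0],[0,0.025,0,0],[0,0.02,0,0],[0,0.02,0,0]])

```text
time_s: 3.07
tool_pos: [0.4558, -0.2694, 0.0322]
eef_rot: [0.447, -0.447, -0.548, 0.548]
wrist_force: [0.9, -0.3, 0.3]
width: 0.0929
```

>>> carry_out(series=[[0,0.01,0,0],[0,0.0095,0,0],[0,0,0,0],[0,0,0,0],[0,0,0,0]])

```text
time_s: 3.48
tool_pos: [0.4567, -0.27, 0.015]
eef_rot: [-0.446, 0.447, 0.548, -0.548]
wrist_force: [-0.1, -0.0, -0.5]
width: 0.093
```

>>> carry_out(series=[[0,0,0,0],[0,0,0,0],[0,0,0,0],[0,0,0,0],[0,0,0,0]], jaw=1)

```text
time_s: 3.9
tool_pos: [0.4563, -0.2697, 0.0143]
eef_rot: [-0.447, 0.447, 0.548, -0.548]
wrist_force: [-1.2, 0.1, -0.7]
width: 0.0643
```

>>> carry_out(series=[[0,0,0,0],[0,0,0,0],[0,0,0,0],[0,0,0,0],[0,0,0,0]])

```text
time_s: 4.32
tool_pos: [0.4563, -0.2698, 0.0142]
eef_rot: [0.447, -0.447, -0.548, 0.548]
wrist_force: [-0.0, -1.1, -0.3]
width: 0.04
```

```bash
python3 -c "
from h import *
go(.456,-.2714,.013,101.6)"
```

```text
pos [ 0.4563 -0.2698  0.0142] tilt [ 0. -0. -1.] head 101.58 twist rad -0.0003 | shift now [-0.0015  0.0012  0.0006] | shift after twist [-0.0015  0.0012  0.0006] j [-0.62  0.62  1.84 -0.    0.69 -2.39] w 0.04 F [-0.  -1.1 -0.3] t 4.32
```

>>> carry_out(series=[[0,-0.01,0,0],[0,-0.03,0,0],[0,-0.03,0,0],[0,-0.03,0,0],[0,-0.03,0,0]])

```text
time_s: 4.73
tool_pos: [0.4556, -0.2692, 0.1459]
eef_rot: [-0.447, 0.447, 0.548, -0.548]
wrist_force: [1.3, -0.7, -2.9]
width: 0.04
```

>>> carry_out(series=[[0,0,0,0.0858],[0,0,0,0.0858],[0,0,0,0.0858],[0,0,0,0.0858],[0,0,0,0.0858]])

```text
time_s: 5.15
tool_pos: [0.4558, -0.2693, 0.1445]
eef_rot: [0.555, -0.554, -0.439, 0.439]
wrist_force: [-0.2, 0.1, -3.8]
width: 0.0398
```

```bash
python3 -c "
from h import *
go(.483,-.082,.15,77)"
```

```text
pos [ 0.4558 -0.2693  0.1445] tilt [-0.001  0.    -1.   ] head 76.76 twist rad -0.0041 | shift now [ 0.1886 -0.0054  0.0164] | shift after twist [ 0.1887 -0.0054  0.0156] j [-0.62  0.41  1.78  0.    0.96 -1.96] w 0.0398 F [-0.2  0.1 -3.8] t 5.15
```

>>> carry_out(series=[[0.027,0,0.0023,-0.004],[0.027,0,0.0023,0],[0.027,0,0.0023,0],[0.027,0,0.0023,0],[0.027,0,0.0023,0]])

```text
time_s: 5.57
tool_pos: [0.4744, -0.134, 0.1445]
eef_rot: [0.553, -0.552, -0.441, 0.441]
wrist_force: [1.1, -0.8, -3.8]
width: 0.0397
```

>>> carry_out(series=[[0.027,0,0.0023,0],[0.0267,0,0.0018,0],[0,0,0,0],[0,0,0,0],[0,0,0,0]])

```text
time_s: 5.98
tool_pos: [0.4825, -0.0824, 0.1444]
eef_rot: [0.552, -0.552, -0.441, 0.442]
wrist_force: [0.1, -0.9, -4.1]
width: 0.0401
```

```bash
python3 - <<'E'
from h import *
from cell import grab_frame,r
go(.483,-.082,.024,77)
for n in("top","side"):
    f=grab_frame(n); w=world(f); np.savez(f"pics/{n}2.npz",**f)
    c=(abs(w[...,0]-.483)<.085)&(abs(w[...,1]+.082)<.07)
    for k,lo,hi in(("rim",.07,.095),("held top",.163,.178)):
        m=c&(w[...,2]>lo)&(w[...,2]<hi); print(n,k,m.sum(),rect(w[m]) if m.sum()>4 else "")
    im=f["frame"].copy()
    if n=="side":
        cv2.imwrite("pics/side2.png",cv2.resize(im[100:280,180:390],None,fx=3,fy=3)[:,:,::-1])
E
```

```text
pos [ 0.4825 -0.0824  0.1444] tilt [-0. -0. -1.] head 77.26 twist rad 0.0045 | shift now [ 0.0005  0.1204 -0.0004] | shift after twist [ 0.0005  0.1204 -0.0004] j [-0.26  0.34  1.88 -0.    0.92 -1.61] w 0.0401 F [ 0.1 -0.9 -4.1] t 5.98
top rim 0 
top held top 0 
side rim 348 (array([481.5, -82.4]), array([145.5,  77.6]), -12.6)
side held top 273 (array([480.3, -91.5]), array([66. , 58.8]), -8.1)
```

View pics/side2.png

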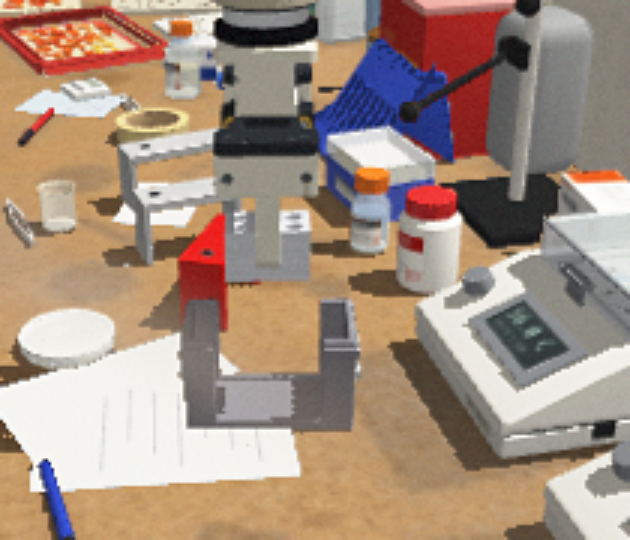

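The block is held level (crop (268,250)) and centred over the case (270,380), with the fingers in line with the cut-outs. Lowering.

>>> carry_out(series=[[0,0.02,0,0],[0,0.02,0,0],[0,0.02,0,0],[0,0.02,0,0],[0,0.02,0,0]])

```text
time_s: 6.5
tool_pos: [0.4826, -0.0831, 0.0433]
eef_rot: [-0.553, 0.553, 0.441, -0.441]
wrist_force: [0.2, -0.5, -3.5]
width: 0.0398
```

>>> carry_out(series=[[0,0.008,0,0],[0,0.006,0,0],[0,0.004,0,0],[0,0.003,0,0],[0,0.001,0,0]])

```text
time_s: 6.92
tool_pos: [0.4831, -0.0824, 0.0224]
eef_rot: [-0.552, 0.553, 0.441, -0.441]
wrist_force: [1.2, 0.6, -3.0]
width: 0.0395
```

>>> carry_out(series=[[0,0.001,0,0],[0,0.001,0,0],[0,0,0,0],[0,0,0,0],[0,0,0,0]])

```text
time_s: 7.33
tool_pos: [0.4829, -0.0822, 0.0203]
eef_rot: [-0.552, 0.553, 0.441, -0.441]
wrist_force: [0.5, -0.8, -3.5]
width: 0.0396
```

Just above the floor now. I'll ease down to contact, release and rise.

>>> carry_out(series=[[0,0.0005,0,0],[0,0.0005,0,0],[0,0,0,0],[0,0,0,0],[0,0,0,0]])

```text
time_s: 7.75
tool_pos: [0.4829, -0.0823, 0.0202]
eef_rot: [-0.552, 0.553, 0.441, -0.441]
wrist_force: [-4.9, -0.5, 13.4]
width: 0.0396
```

>>> carry_out(series=[[0,0,0,0],[0,0,0,0],[0,0,0,0],[0,0,0,0],[0,0,0,0]], jaw=-1)

```text
time_s: 8.17
tool_pos: [0.4828, -0.0822, 0.0191]
eef_rot: [-0.552, 0.553, 0.441, -0.441]
wrist_force: [1.1, 0.2, -0.2]
width: 0.0687
```

>>> carry_out(series=[[0,0,0,0],[0,0,0,0],[0,0,0,0],[0,0,0,0],[0,0,0,0]])

```text
time_s: 8.58
tool_pos: [0.4827, -0.0822, 0.0191]
eef_rot: [0.553, -0.552, -0.441, 0.441]
wrist_force: [-0.3, -0.1, -0.5]
width: 0.0928
```

>>> carry_out(series=[[0,-0.005,0,0],[0,-0.02,0,0],[0,-0.04,0,0],[0,-0.04,0,0],[0,-0.04,0,0]])

```text
time_s: 9.0
tool_pos: [0.4822, -0.0821, 0.1661]
eef_rot: [0.553, -0.552, -0.441, 0.441]
wrist_force: [1.0, -0.4, -0.9]
width: 0.093
```

```bash
python3 - <<'E'
from h import *
go(.4635,.2385,.15,98.5)
E
```

```text
pos [ 0.4822 -0.0821  0.1661] tilt [-0.001  0.    -1.   ] head 77.23 twist rad -0.3712 | shift now [0.3085 0.0162 0.0891] | shift after twist [ 0.3198  0.0162 -0.0289] j [-0.26  0.31  1.86 -0.    0.98 -1.61] w 0.093 F [ 1.  -0.4 -0.9] t 9.0
```

>>> carry_out(series=[[0,0,0,-0.0742],[0,0,0,-0.0742],[0,0,0,-0.0742],[0,0,0,-0.0742],[0,0,0,-0.0742]])

```text
time_s: 9.42
tool_pos: [0.4827, -0.0822, 0.1646]
eef_rot: [-0.461, 0.461, 0.537, -0.536]
wrist_force: [0.0, -0.4, 0.8]
width: 0.093
```

>>> carry_out(series=[[0.032,0,-0.0029,0],[0.032,0,-0.0029,0],[0.032,0,-0.0029,0],[0.032,0,-0.0029,0],[0.032,0,-0.0029,0]])

```text
time_s: 9.83
tool_pos: [0.4731, 0.0796, 0.1646]
eef_rot: [-0.462, 0.462, 0.536, -0.535]
wrist_force: [1.3, -0.2, 0.4]
width: 0.093
```

>>> carry_out(series=[[0.032,0,-0.0029,0],[0.032,0,-0.0029,0],[0.032,0,-0.0029,0],[0.032,0,-0.0029,0],[0.032,0,-0.0029,0]])

```text
time_s: 10.25
tool_pos: [0.4637, 0.2402, 0.1646]
eef_rot: [-0.462, 0.462, 0.536, -0.536]
wrist_force: [0.6, -1.4, 0.3]
width: 0.0931
```

```bash
python3 - <<'E'
from h import *
from cell import grab_frame,r
go(.4635,.2385,.047,98.5)
for n in("top","side"):
    f=grab_frame(n); w=world(f)
    c=(abs(w[...,0]-.483)<.085)&(abs(w[...,1]+.082)<.07)
    for k,lo,hi in(("rim",.07,.095),("block",.040,.056)):
        m=c&(w[...,2]>lo)&(w[...,2]<hi)
        if k=="block":
            R=w[...,:2]-[.483,-.082]; a=np.radians(-13); m&=(abs(R@[np.cos(a),np.sin(a)])<.045)&(abs(R@[-np.sin(a),np.cos(a)])<.028)
        print(n,k,m.sum(),rect(w[m]) if m.sum()>4 else "")
    m=(abs(w[...,0]-.4635)<.08)&(abs(w[...,1]-.2385)<.06)&(w[...,2]>.06)&(w[...,2]<.085); print(n,"bridge",m.sum(),rect(w[m]) if m.sum()>4 else "")
    a={"top":f["frame"][160:250,160:380],"side":f["frame"][130:280,180:390]}[n]
    a=cv2.resize(a,(630,int(630*a.shape[0]/a.shape[1]))); 
    S=np.vstack([S,a]) if n=="side" else a
cv2.imwrite("pics/c3.png",cv2.resize(S,None,fx=.83,fy=.83)[:,:,::-1])
E
```

```text
pos [0.4637 0.2402 0.1646] tilt [ 0.  0. -1.] head 98.49 twist rad -0.0001 | shift now [-0.0016  0.1176  0.0005] | shift after twist [-0.0016  0.1176  0.0005] j [ 0.39  0.37  1.78 -0.    1.   -1.33] w 0.0931 F [ 0.6 -1.4  0.3] t 10.25
top rim 240 (array([483.6, -81.5]), array([144.2,  77.7]), -13.0)
top block 210 (array([484.1, -82.5]), array([66.9, 39.9]), -12.4)
top bridge 0 
side rim 352 (array([480.7, -81.7]), array([143.7,  79.9]), -12.6)
side block 320 (array([480.6, -81.7]), array([65.6, 42.5]), -14.3)
side bridge 298 (array([461.8, 238.7]), array([110.2,  49.5]), 8.4)
```

View pics/c3.png

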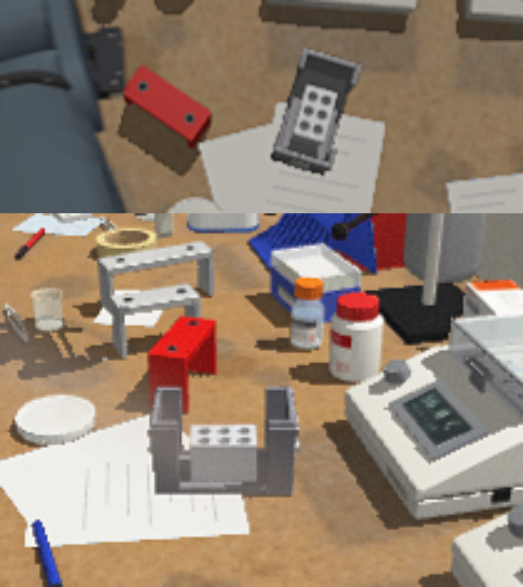

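The block sits centred and flat in the case. I expected to see the fingertips at the top of the side crop and can't, so I'll look there before descending.

```bash
python3 - <<'E'
from h import *
from cell import grab_frame,r
f=grab_frame("side"); p=r.sense()["tool_pos"]; u=pix(f,p); print(p,u)
im=f["frame"].copy(); cv2.circle(im,tuple(int(round(i)) for i in u),1,(255,0,255),-1)
cv2.imwrite("pics/side4.png",cv2.resize(im[40:210,150:350],None,fx=3.4,fy=3.4)[:,:,::-1])
E
```

```text
[0.46374842 0.24008119 0.16432497] [240.86030428 135.88709785]
```

View pics/side4.png

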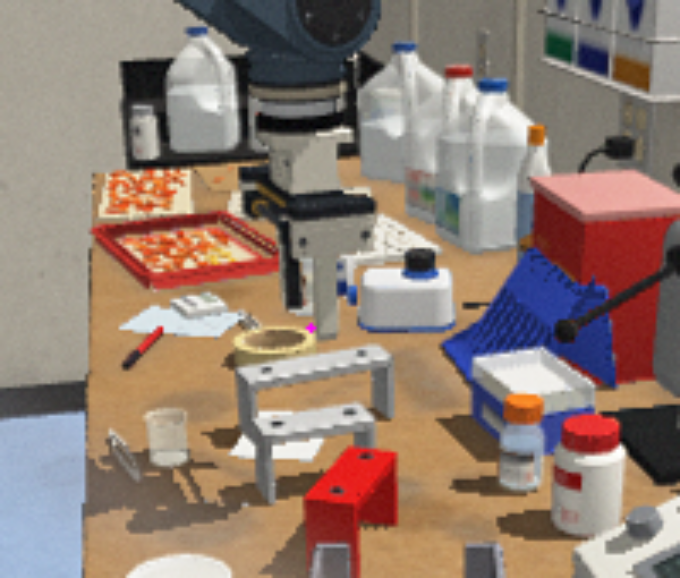

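The gripper, marked at (310,328), is a bit above the previous crop, so all is well. I'll descend over the short bridge (310,420) with the jaw partly closed, to stay clear of the red one.

>>> carry_out(series=[[-0.0016,0,0.0005,0],[0,0,0,0],[0,0.01,0,0],[0,0.02,0,0],[0,0.02,0,0]], jaw=-0.45)

```text
time_s: 10.82
tool_pos: [0.4643, 0.2361, 0.1135]
eef_rot: [-0.462, 0.462, 0.536, -0.535]
wrist_force: [0.8, 0.0, -0.6]
width: 0.0688
```

>>> carry_out(series=[[0,0.02,0,0],[0,0.02,0,0],[0,0.015,0,0],[0,0.0125,0,0],[0,0,0,0]])

```text
time_s: 11.23
tool_pos: [0.4626, 0.2355, 0.044]
eef_rot: [0.463, -0.461, -0.534, 0.537]
wrist_force: [-0.6, 0.1, -0.8]
width: 0.0675
```

>>> carry_out(series=[[0,0,0,0],[0,0,0,0],[0,0,0,0],[0,0,0,0],[0,0,0,0]], jaw=1)

```text
time_s: 11.65
tool_pos: [0.4644, 0.2371, 0.0474]
eef_rot: [-0.461, 0.462, 0.536, -0.535]
wrist_force: [0.5, 0.1, 4.3]
width: 0.0458
```

>>> carry_out(series=[[0,0,0,0],[0,0,0,0],[0,0,0,0],[0,0,0,0],[0,0,0,0]])

```text
time_s: 12.07
tool_pos: [0.4644, 0.2371, 0.0473]
eef_rot: [-0.461, 0.462, 0.536, -0.535]
wrist_force: [0.2, 0.8, 5.7]
width: 0.0461
```

```bash
python3 -c "
from h import *
go(.4635,.2385,.047,98.5)"
```

```text
pos [0.4644 0.2371 0.0473] tilt [ 0.001  0.001 -1.   ] head 98.5 twist rad -0.0001 | shift now [0.0015 0.0003 0.0007] | shift after twist [0.0015 0.0003 0.0007] j [ 0.38  0.55  1.85 -0.    0.74 -1.34] w 0.0461 F [0.2 0.8 5.7] t 12.07
```

>>> carry_out(series=[[0,-0.008,0,0],[0,-0.026,0,0],[0,-0.03,0,0],[0,-0.03,0,0],[0,-0.03,0,0]])

```text
time_s: 12.48
tool_pos: [0.4633, 0.2366, 0.1722]
eef_rot: [0.462, -0.461, -0.535, 0.536]
wrist_force: [0.6, -0.5, -1.8]
width: 0.0457
```

>>> carry_out(series=[[0,0,0,0.075],[0,0,0,0.075],[0,0,0,0.075],[0,0,0,0.075],[0,0,0,0.075]])

```text
time_s: 12.9
tool_pos: [0.4635, 0.2367, 0.1709]
eef_rot: [0.554, -0.554, -0.439, 0.439]
wrist_force: [-0.6, 0.1, -2.4]
width: 0.046
```

```bash
python3 -c "
from h import *
go(.483,-.082,.172,77)"
```

```text
pos [0.4635 0.2367 0.1709] tilt [-0.001 -0.    -1.   ] head 76.8 twist rad -0.0035 | shift now [-0.3058 -0.001  -0.0917] | shift after twist [-0.3062 -0.001  -0.0907] j [ 0.38  0.35  1.78 -0.    1.01 -0.96] w 0.046 F [-0.6  0.1 -2.4] t 12.9
```

>>> carry_out(series=[[-0.0306,0,-0.0091,-0.0035],[-0.0306,0,-0.0091,0],[-0.0306,0,-0.0091,0],[-0.0306,0,-0.0091,0],[-0.0306,0,-0.0091,0]])

```text
time_s: 13.32
tool_pos: [0.4737, 0.0762, 0.1709]
eef_rot: [0.553, -0.552, -0.441, 0.441]
wrist_force: [0.1, 0.6, -1.6]
width: 0.0454
```

>>> carry_out(series=[[-0.0306,0,-0.0091,0],[-0.0306,0,-0.0091,0],[-0.0306,0,-0.0091,0],[-0.0306,0,-0.0091,0],[-0.0306,0,-0.0091,0]])

```text
time_s: 13.73
tool_pos: [0.4843, -0.0832, 0.171]
eef_rot: [0.553, -0.552, -0.441, 0.441]
wrist_force: [-0.1, -0.4, -1.9]
width: 0.0455
```

>>> carry_out(series=[[0,0,0,0],[0,0,0,0],[0,0,0,0],[0,0,0,0],[0,0,0,0]])

```text
time_s: 14.15
tool_pos: [0.4847, -0.0807, 0.1707]
eef_rot: [0.552, -0.552, -0.442, 0.442]
wrist_force: [-0.1, 0.6, -2.1]
width: 0.0461
```

```bash
python3 - <<'E'
from h import *
from cell import grab_frame,r
go(.483,-.082,.053,77)
f=grab_frame("side"); w=world(f); z=r.sense()["tool_pos"][2]
R=w[...,:2]-[.483,-.082]; a=np.radians(-13); along=R@[np.cos(a),np.sin(a)]; ac=R@[-np.sin(a),np.cos(a)]
for k,lo,hi in(("case rim",.06,.09),("feet/legs",z-.05,z-.01),("plate",z+.014,z+.028)):
    m=(abs(along)<.085)&(abs(ac)<.05)&(w[...,2]>lo)&(w[...,2]<hi); q=along[m]; print(k,m.sum(),"along",q.min().round(4),q.max().round(4),((q.min()+q.max())/2).round(4),"across",ac[m].min().round(4),ac[m].max().round(4))
m=(abs(along)<.085)&(abs(ac)<.05)&(w[...,2]>.1)&(w[...,2]<z+.03);print("low z",np.percentile(w[m][:,2],1))
cv2.imwrite("pics/side5.png",cv2.resize(f["frame"][100:280,180:390],None,fx=3,fy=3)[:,:,::-1])
E
```

```text
pos [ 0.4847 -0.0807  0.1707] tilt [-0.  0. -1.] head 77.29 twist rad 0.005 | shift now [-0.0017  0.1177  0.0013] | shift after twist [-0.0017  0.1177  0.0013] j [-0.26  0.3   1.85  0.    0.99 -1.61] w 0.0461 F [-0.1  0.6 -2.1] t 14.15
case rim 486 along -0.0743 0.0717 -0.0013 across -0.04 0.0397
feet/legs 115 along -0.0552 0.0548 -0.0002 across -0.0224 0.0249
plate 483 along -0.0551 0.0547 -0.0002 across -0.0376 0.0252
low z 0.1286629801978821
```

View pics/side5.png

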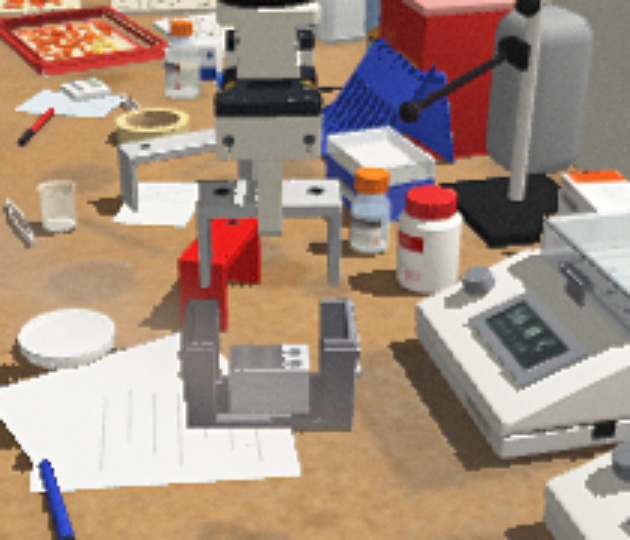

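The bridge hangs level over the case with its legs at (205,265) and (335,265), and is centred to about 1 mm. Lowering.

>>> carry_out(series=[[-0.0015,0.01,0.001,0],[0,0.015,0,0],[0,0.015,0,0],[0,0.015,0,0],[0,0.015,0,0]])

```text
time_s: 14.62
tool_pos: [0.4831, -0.0825, 0.0993]
eef_rot: [0.553, -0.552, -0.441, 0.441]
wrist_force: [0.4, -0.1, -1.7]
width: 0.0455
```

>>> carry_out(series=[[0,0.01,0,0],[0,0.01,0,0],[0,0.01,0,0],[0,0.005,0,0],[0,0.003,0,0]])

```text
time_s: 15.03
tool_pos: [0.4833, -0.0828, 0.0619]
eef_rot: [0.553, -0.552, -0.441, 0.441]
wrist_force: [-0.6, 0.0, -2.2]
width: 0.0462
```

>>> carry_out(series=[[0,0.004,0,0],[0,0.003,0,0],[0,0.001,0,0],[0,0,0,0],[0,0,0,0]])

```text
time_s: 15.45
tool_pos: [0.4836, -0.0829, 0.0548]
eef_rot: [-0.552, 0.553, 0.441, -0.441]
wrist_force: [0.3, -0.6, -1.5]
width: 0.0454
```

>>> carry_out(series=[[0,0.001,0,0],[0,0.0005,0,0],[0,0,0,0],[0,0,0,0],[0,0,0,0]])

```text
time_s: 15.87
tool_pos: [0.4837, -0.0829, 0.0534]
eef_rot: [-0.552, 0.553, 0.441, -0.441]
wrist_force: [-0.5, 1.4, 3.6]
width: 0.0456
```

>>> carry_out(series=[[0,0.0004,0,0],[0,0.0004,0,0],[0,0,0,0],[0,0,0,0],[0,0,0,0]])

```text
time_s: 16.28
tool_pos: [0.4838, -0.0829, 0.0532]
eef_rot: [-0.552, 0.553, 0.441, -0.441]
wrist_force: [-4.5, 2.1, 14.3]
width: 0.0458
```

Contact came at the expected height. Now I'll release, rise and check.

>>> carry_out(series=[[0,-0.0006,0,0],[0,0,0,0],[0,0,0,0],[0,0,0,0],[0,0,0,0]], jaw=-1)

```text
time_s: 16.7
tool_pos: [0.4835, -0.0829, 0.0528]
eef_rot: [0.553, -0.553, -0.441, 0.441]
wrist_force: [0.1, -0.7, 0.1]
width: 0.0743
```

>>> carry_out(series=[[0,0,0,0],[0,0,0,0],[0,0,0,0],[0,0,0,0],[0,0,0,0]])

```text
time_s: 17.12
tool_pos: [0.4835, -0.0829, 0.0529]
eef_rot: [0.553, -0.553, -0.441, 0.441]
wrist_force: [0.4, -0.6, 0.1]
width: 0.0929
```

>>> carry_out(series=[[0,-0.005,0,0],[0,-0.02,0,0],[0,-0.035,0,0],[0,-0.035,0,0],[0,-0.035,0,0]])

```text
time_s: 17.53
tool_pos: [0.4831, -0.0828, 0.1848]
eef_rot: [0.553, -0.552, -0.441, 0.441]
wrist_force: [0.4, -0.3, -0.3]
width: 0.0925
```

>>> carry_out(series=[[0.035,0,0,0],[0.035,0,0,0],[0.035,0,0,0],[0.035,0,0,0],[0.035,0,0,0]])

```text
time_s: 17.95
tool_pos: [0.5223, 0.0894, 0.1835]
eef_rot: [-0.553, 0.553, 0.441, -0.441]
wrist_force: [0.1, -0.6, 0.4]
width: 0.0931
```

>>> carry_out(series=[[0.035,0,0,0],[0.035,0,0,0],[0,0,0,0],[0,0,0,0],[0,0,0,0]])

```text
time_s: 18.37
tool_pos: [0.5374, 0.1556, 0.183]
eef_rot: [-0.552, 0.553, 0.441, -0.441]
wrist_force: [1.0, -0.9, 0.2]
width: 0.0931
```

```bash
python3 - <<'E'
from h import *
from cell import grab_frame,r
S=[]
for n in("top","side"):
    f=grab_frame(n); w=world(f)
    R=w[...,:2]-[.483,-.082]; a=np.radians(-13); al=abs(R@[np.cos(a),np.sin(a)]); ac=abs(R@[-np.sin(a),np.cos(a)])
    m=(al<.054)&(ac<.022)&(w[...,2]>.06); print(n,"plate",m.sum(),rect(w[m]),"z pct",np.percentile(w[m][:,2],[5,50,95]).round(4))
    # tilt
    q=w[m]; A=np.c_[q[:,:2]-q[:,:2].mean(0),np.ones(len(q))]; t=q[:,2]>np.median(q[:,2])-.006; print(" slope",np.linalg.lstsq(A[t],q[t,2],rcond=None)[0].round(4))
    m=(al<.085)&(ac<.05)&(w[...,2]>.07); print(" all",rect(w[m]),"maxz",np.percentile(w[m][:,2],99.5))
    b={"top":f["frame"][160:250,160:380],"side":f["frame"][130:280,180:390]}[n]
    S.append(cv2.resize(b,(520,int(520*b.shape[0]/b.shape[1]))))
cv2.imwrite("pics/c6.png",np.vstack(S)[:,:,::-1]); s=r.sense(); print(s["time_s"],s["tool_pos"],s["width"])
E
```

```text
top plate 513 (array([483.3, -81.5]), array([107.5,  42.7]), -13.0) z pct [0.0726 0.0773 0.0813]
 slope [0.0042 0.0078 0.0774]
 all (array([484.3, -81.9]), array([143.9,  77.8]), -13.0) maxz 0.08812736956508255
side plate 506 (array([482.6, -81.8]), array([107. ,  43.8]), -13.0) z pct [0.0706 0.0795 0.081 ]
 slope [0.013  0.058  0.0792]
 all (array([480.8, -81.9]), array([144. ,  80.3]), -12.2) maxz 0.08665488546692919
18.4667 [0.53755792 0.15494762 0.18306691] 0.09300096439631694
```

View pics/c6.png

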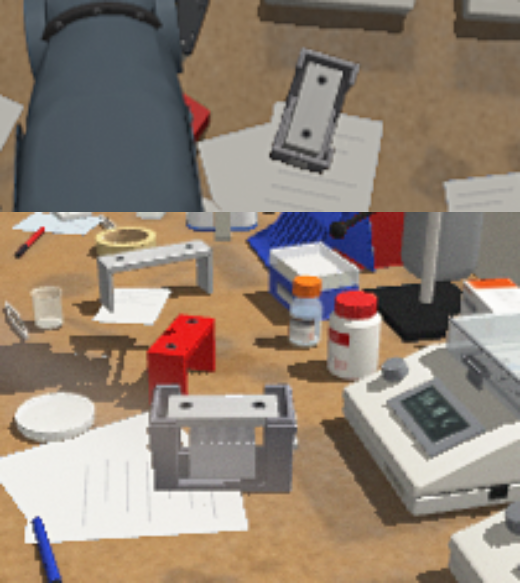

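The bridge stands upright in the case over the block: top view (315,107), side view (225,440). It is level, its plate top is at about 78 mm (rim 84 mm), and the long and red brackets look unmoved.

```bash
python3 -c "
from cell import job
print(job.finish_job())"
```

```text
the job is handed in; nothing more can be done
None
```

The job is handed in. The heater block went into the grey case first. The short bridge bracket now stands over it with one leg at each end. The robot was clear of everything, at about 18.5 s of the 69 s allowed.

**Last checks:**
- **Bridge:** it is centred in the case and in line with it to about 1–2 mm. Its plate top reads 77–79 mm, below the 84 mm rim, and both sets-downs met the floor at the expected height, with readings of 13–14 N.
- **Block:** it was measured centred in the case before the bridge went in.
- **Left alone:** the long bracket and the red look-alike were never touched and look unmoved in the side view. I did not re-measure them.
- **Disagreement:** the two cameras differ by about 3 mm in x. The side camera's fit across the plate also showed a slight slope (0.058), which I put down to noise at the edges because the top camera's fit was level (under 0.01).

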